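Zero the probe meter on its reference plate

TASK

Zero the needle probe: slide the white reference plate along the bench by its grey grip until the green spot is centred under the needle tip, and let go of it there. Then take the yellow stylus out of its stand, reach with it through the yellow-ringed hole of the meter and hold the recessed red button fully down; finish while still gripping the stylus and holding the button down. Keep the plate on the bench, do not bump the probe stand or press the blue button in the grey-ringed hole, and leave the glassware and other things where they stand.

Things in the scene. Friction and masses are not known exactly. Their poses are not given: they have to be found in the camera images.
- ref_plate: Loose white reference plate, 130 (its x) by 70 (its y) by 12 mm thick, 0.2 to 0.42 kg, lying flat on the bench. Origin: centre of its underside; z up. It carries an upright grey grip fin near its -x end and a flat green spot near its +x end.
- plate_spot (a point): Centre of the green spot (14 mm across) on the plate's upper face: 45 mm towards +x from the plate's centre, 12 mm above its underside.
- plate_grip (a point): Middle of the grip fin: 45 mm towards -x from the plate's centre and 36 mm above its underside (so 90 mm from the spot). The fin is 36 mm long along the plate's x, 14 mm thick along the plate's y (pinch it along y) and rises from the plate's upper face (12 mm) to 52 mm above the plate's underside.
- probe_tip (a point): Tip of the fixed brass needle, pointing straight down 24 mm above the bench, so 12 mm above the plate when that lies beneath.
- probe_stand: Fixed probe stand. Origin on the bench below the needle tip; +x roughly away from the robot. Dark base (120 by 130 mm, 22 high) from x 80 mm on; 30 mm column at x 130, 222 high. A white arm (28 mm wide, 165 to 191 mm up) reaches over the tip to x -15. The probe barrel, 18 mm across, hangs from 165 to 70 mm up, then tapers to the tip. The -x side is open.
- stylus: Loose stylus, 114 mm long, about 45 g, standing upright in the stand at the start. Origin at its lower tip; z runs up along it. Steel shaft 6 mm across from the tip to 52 mm up, then a round yellow handle 14 mm across from 52 to 114 mm up; the shoulder of the handle rests on the stand's top.
- stylus_tip (a point): The lower tip of the stylus (same point as its origin).
- stylus_grip (a point): Point on the axis of the yellow handle, 90 mm above the tip (24 mm below the top end): a good height to grip it.
- stylus_stand: Fixed grey block, 50 by 50 mm and 60 mm high, with an upright blind hole 9 mm across and 56 mm deep in the middle of its top, in which the stylus stands (tip 8 mm above the bench, handle from 60 to 122 mm above the bench). Origin: centre of its underside.
- meter: Fixed meter box with white top, 150 (its x) by 160 (its y) by 75 mm high. Origin: centre of its underside; z up. Two upright holes in its flat top, 70 mm apart: the yellow-ringed one at x -35, y +35 mm with the red button at its bottom, and the grey-ringed one at x -35, y -35 mm with the blue button. A flat display lies on the +x part of the top.
- zero_hole (a point): Centre of the mouth of the yellow-ringed hole, level with the meter's top (75 mm above the bench). The hole is upright, 15 mm across; the top of the red button lies 22 mm below the mouth.
- zero_button (a joint): Red button: 0 up, grows to 0.005 m when fully down. A spring pushes it back: it starts to give at 1.5 N and takes 4 N to be fully down, where it meets a hard stop.
- erase_hole (a point): Centre of the mouth of the grey-ringed hole (blue button; leave alone).
- erase_button (a joint): Blue button: 0 up, 0.005 m fully down. Not to be pressed.
- beaker: Glass beaker, 66 mm across, 85 mm high. Bystander; origin: centre of its underside.
- amber_bottle: Amber bottle, 60 mm across, 140 mm high. Bystander; origin: centre of its underside.
- sample_jar: Glass jar, 50 mm across, 65 mm high. Bystander; origin: centre of its underside.
- oil_can: Metal can with a yellow label, 60 mm across, 100 mm high. Bystander; origin: centre of its underside.
- weight: Brass calibration weight, 36 mm across, 47 mm high. Bystander; origin: centre of its underside.
- dish: White dish, 90 mm across, 30 mm high. Bystander; origin: centre of its underside.
There are look-alikes about, which are no part of the job. What is shaped like the meter but brown or pink is not meant.

How it is judged:
By the outcome, as a careful person would: the job done as asked, in the order asked, and still so for the second after the job is handed in, while the arm keeps its last pose, push and grip.
It also fails if it takes over 58 s, if anything falls off the work surface, if the arm or the gripper's body presses on something with over 40 N, if the wrist force passes 120 N, or if a joint passes its speed limit or range.

ROBOT

A 6-joint arm with a two-finger parallel gripper is mounted at the origin on the work surface. World frame = base frame: x ahead of the robot, y to its left, z up, the work surface at z = 0. Lengths are in m, angles in rad, forces in N, time in s.
With the tool pointing down it reaches from about 0.35 to 0.85 m from the base axis. Payload 8.1 kg.
Tool frame: the origin (TCP) lies at the very end of the fingers, on their centre line; the grasp point (between the pads) lies robot.hold_point_z behind it (robot.hold_point_z is the distance from the TCP to the grasp point, in m); z points along the fingers, y is the direction in which the jaws open and shut (so a half turn about z gives the same grasp; the last joint's range is limited). The gripper opens to 93 mm and grips with 3 to 60 N. Pads are 15 mm wide; open, the fingers measure 128 mm over their backs; the gripper's body (75 mm by 188 mm) begins 65 mm behind the grasp point.
Start: joints at [-0.085, 0.13, 1.488, -0, 1.523, -0.085], TCP at [0.6, 0, 0.219] pointing down, gripper open.
Joint ranges: [-2.96, 2.96], [-0.89, 2.26], [0.02, 2.5], [-1.34, 4.48], [0, 2.73], [-2.66, 2.66]. Speed limits (rad/s): [2.39, 2.39, 2.79, 3.14, 3.14, 3.14].

INTERFACE

Orientations are given as a rotation vector (axis times angle).
In Python, from plant import robot, cams gives the robot as it stands. The module is installed in compiled form; this text tells all that it offers.
- The arm moves only by the tool step_arm, never from a script. Its argument "deltas" is a list of rows, each an object with "offset": the shift along the tool's x, y, z in cm, a list of three; "roll": the turn about the tool's z in rad. In form: [{"offset": [x, y, z], "roll": roll}, ...]. A call has 1 to 12 rows; each row shifts and turns the commanded pose from where the row before left it, along the tool's axes as they then stand; what a row does not reach is not made up. A row lasts 1/8 s, in which the tool goes at most 62.5 mm and 10.7 degrees, less where a joint would pass 70% of its speed; a pose out of reach is approached as far as the arm can. A call with a gripper value outside its range is refused whole. "fingers" is the finger opening in cm, from 0 to 9.3, set as the call begins (left out, the last holds). The fingers move at their own pace and stop on an object; "grip_force" is the grip in N (left out, the last holds). Time passes only in rows, so rows that do not move let the fingers close. It gives the time, the measured TCP pose, the force and the opening at its end, in the units of the state.
- robot.read_state(): the state, without advancing time (a new reading comes with each control period).
- cams.read_camera(name): name is "scene" or "side" or "wrist"; returns a dict with "pixels" (420x560x3 uint8, red, green, blue), "fx", "fy", "cx", "cy" (pixels), "extrinsics" (4x4, takes a point from world to camera coordinates). Camera axes: x right, y down, z forward; pixel columns grow to the right and rows downward; lengths in m; the calibration is good to about 2 mm. A picture is of the moment at which its call begins. There is no depth.
- robot.close_job(): hands the job in, once; it reports no verdict.
Trained networks look in a picture, given as the dict that the camera call returned (one of the last four; its "shot" number tells which), for a name from the list of things; names that differ only in an ending like _2 or _b are one class to them, and where a whole thing is asked for, a point or a joint stands for the part that bears it (a point fixed in the world has none). Each returns a list of dicts, best first, with "score" (0 to 1); they miss things now and then, are a little off and sometimes report something else, mostly with a low value. They report only what shows in the picture. A call takes as long as a camera call. They do not tell look-alikes from the thing itself.
- cams.boxes_of(picture, thing): "xy" ([column, row] in pixels, amid what is visible of it).
- cams.silhouettes(picture, thing): "mask" (420x560 bool, what is visible of it) and "xy" ([column, row] in pixels, amid what is visible of it).
- cams.pinpoint(picture, thing): "xy" ([column, row] in pixels: a listed point, or the origin of a listed thing).
The state is a dict: "t": time; "q": joint angles; "dq": joint speeds; "joint_torque": joint torques, N m; "tool_pos": TCP position; "orientation": TCP orientation; "force": force on the tool from outside, world axes, zero at the start; "wrist_torque": the same for the moment, N m; "opening": finger opening in m.
Only numpy, scipy, OpenCV 4.12 (cv2) and the standard library are available. Lean on these libraries where they do the work, as an engineer would, in place of code of your own. Each camera call takes 0.05 s, during which the arm holds its last target. There are 200 camera calls.

## Working session

There is one attempt and no reset: what is moved stays moved. The work goes in short steps, Python scripts to look and compute and a tool call to move; the robot and the scene stay as the last step left them, time stands still between calls to the robot, and variables do not carry over. Pictures are saved under pics/ and viewed, about 8 in all and at most 12, crops included, and the job is handed in when it is done.

Besides the shell and the picture viewer there is one more tool, called after "Emit:" as name(argument=value, ...) on one line, values as JSON. step_arm: Moves the arm, as the interface text tells. Its arguments: {"type":"object","properties":{"deltas":{"type":"array"},"fingers":{"type":"number"},"grip_force":{"type":"number"}},"required":["deltas"]}

```bash
mkdir -p pics
cat > h.py <<'E'
import numpy as np, cv2
from plant import robot, cams
def shot(name, fn=None):
    p=cams.read_camera(name)
    if fn: cv2.imwrite('pics/'+fn, p["pixels"][:,:,::-1])
    return p
def onplane(p,xy,z):
    E=np.array(p["extrinsics"]);R,t=E[:3,:3],E[:3,3]
    d=R.T@np.array([(xy[0]-p["cx"])/p["fx"],(xy[1]-p["cy"])/p["fy"],1]);c=-R.T@t
    return c+d*(z-c[2])/d[2]
def proj(p,X):
    c=np.array(p["extrinsics"])@np.append(X,1); return np.array([p["fx"]*c[0]/c[2]+p["cx"],p["fy"]*c[1]/c[2]+p["cy"]])
def tri(obs):
    A=[]
    for p,xy in obs:
        P=np.array([[p["fx"],0,p["cx"]],[0,p["fy"],p["cy"]],[0,0,1]])@np.array(p["extrinsics"])[:3]
        A+=[xy[0]*P[2]-P[0],xy[1]*P[2]-P[1]]
    A=np.array(A);X=np.linalg.lstsq(A[:,:3],-A[:,3],rcond=None)[0]
    return X
E
cat > a.py <<'E'
from h import *
s=robot.read_state();print(s['t'],s['tool_pos'],s['orientation'],robot.hold_point_z)
Z=dict(plate_spot=.012,plate_grip=.036,probe_tip=.024,stylus_grip=.098,stylus_stand=0,zero_hole=.075,erase_hole=.075,probe_stand=0,meter=0,ref_plate=0)
ps=[]
for n in ["scene","side","wrist"]:
    p=shot(n,n+'1.png');ps.append(p)
    print(n)
    for k in Z:
        for d in cams.pinpoint(p,k)[:4]:
            if d['score']>.2: print(k,round(d['score'],2),np.round(d['xy']),onplane(p,d['xy'],Z[k]).round(3))
cv2.imwrite('pics/both.png',np.vstack([ps[0]['pixels'],ps[1]['pixels']])[:,:,::-1])
E
python3 a.py
```

```text
0.0 [5.99446348e-01 4.89900511e-05 2.17601917e-01] [-2.22048440e+00 -2.22044725e+00  1.84257306e-03] 0.0188
scene
plate_spot 0.87 [320. 243.] [0.51  0.134 0.012]
plate_grip 0.65 [329. 221.] [0.437 0.173 0.036]
plate_grip 0.53 [262. 219.] [ 0.406 -0.026  0.036]
probe_tip 0.69 [380. 257.] [0.598 0.287 0.024]
probe_tip 0.44 [328. 222.] [0.425 0.175 0.024]
probe_tip 0.42 [262. 219.] [ 0.391 -0.026  0.024]
probe_tip 0.25 [198. 313.] [ 0.764 -0.207  0.024]
stylus_grip 0.5 [148. 231.] [ 0.523 -0.34   0.098]
stylus_grip 0.46 [264. 218.] [ 0.49  -0.027  0.098]
stylus_stand 0.96 [267. 241.] [ 0.469 -0.018 -0.   ]
zero_hole 0.89 [172. 227.] [ 0.48  -0.285  0.075]
zero_hole 0.87 [153. 177.] [ 0.199 -0.366  0.075]
zero_hole 0.7 [124. 287.] [ 0.711 -0.379  0.075]
zero_hole 0.68 [150. 231.] [ 0.495 -0.342  0.075]
erase_hole 0.87 [ 95. 302.] [ 0.755 -0.436  0.075]
erase_hole 0.71 [133. 178.] [ 0.198 -0.431  0.075]
erase_hole 0.69 [147. 231.] [ 0.49  -0.35   0.075]
erase_hole 0.57 [432. 265.] [0.701 0.387 0.075]
meter 0.87 [164. 257.] [ 0.516 -0.313  0.   ]
meter 0.67 [122. 322.] [ 0.753 -0.388  0.  
[... 834 characters left out ...]
0.623 0.285 0.   ]
probe_stand 0.59 [401. 235.] [ 0.753 -0.201  0.   ]
meter 0.62 [308. 411.] [ 0.228 -0.388  0.   ]
meter 0.56 [463. 270.] [ 0.77  -0.379 -0.   ]
meter 0.37 [237. 262.] [0.362 0.018 0.   ]
ref_plate 0.74 [241. 221.] [0.466 0.135 0.   ]
wrist
plate_spot 0.76 [206.  65.] [0.519 0.136 0.012]
plate_spot 0.56 [172.  52.] [0.482 0.149 0.012]
plate_spot 0.53 [186. 201.] [ 0.483 -0.024  0.012]
plate_grip 0.88 [116.  28.] [0.434 0.168 0.036]
stylus_grip 0.79 [161. 224.] [ 0.481 -0.025  0.098]
stylus_stand 0.89 [190. 199.] [ 0.484 -0.026  0.   ]
zero_hole 0.84 [182. 398.] [ 0.472 -0.283  0.075]
meter 0.98 [223. 369.] [ 0.513 -0.31   0.   ]
ref_plate 0.7 [168.  54.] [0.474 0.15  0.   ]
```

View pics/both.png

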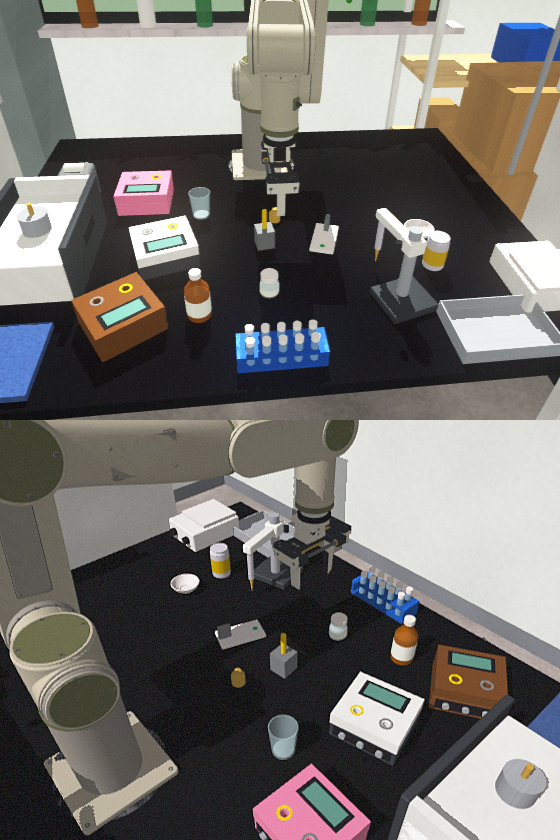

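View pics/wrist1.png

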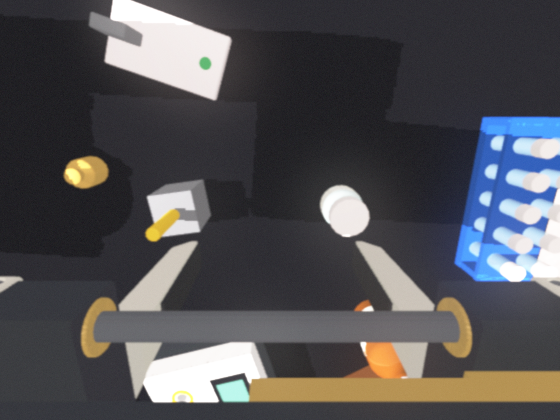

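```bash
cat > b.py <<'E'
from h import *
a=shot("scene");b=shot("side")
def best(p,k): 
    return cams.pinpoint(p,k)[0]['xy']
for k in ["plate_spot","plate_grip","probe_tip"]:
    X=tri([(a,best(a,k)),(b,best(b,k))]);print(k,X.round(4),[(proj(p,X)-best(p,k)).round(1) for p in (a,b)])
def crop(p,c,w,h,s): 
    x,y=int(c[0]-w/2),int(c[1]-h/2);return cv2.resize(p['pixels'][y:y+h,x:x+w],None,fx=s,fy=s,interpolation=cv2.INTER_CUBIC)
# green centroid
for p in (a,b):
    hsv=cv2.cvtColor(p['pixels'],cv2.COLOR_RGB2HSV);m=cv2.inRange(hsv,(45,90,40),(85,255,255))
    n,l,st,ce=cv2.connectedComponentsWithStats(m)
    for i in range(1,n):
        if st[i,4]>5 and np.hypot(*(ce[i]-best(p,"plate_spot")))<15: print('green',ce[i].round(2),st[i,4],onplane(p,ce[i],.012).round(4))
A=np.hstack([crop(a,(390,250),100,110,4),crop(b,(260,165),100,110,4)])
B=np.hstack([crop(a,(162,240),80,50,5),crop(b,(375,295),80,50,5)])
print('scene crop origin',(340,195),'side',(210,110))
cv2.imwrite('pics/c.png',np.vstack([A[:440],B[:140*5][:250][: 160]])[:600,:,::-1]) if 0 else cv2.imwrite('pics/c.png',cv2.resize(np.vstack([A,B]),None,fx=.85,fy=.85)[:600,:,::-1])
E
python3 b.py
```

```text
plate_spot [0.5182 0.1413 0.0101] [array([ 0.5, -0.4]), array([0.5, 0.5])]
plate_grip [0.4383 0.1723 0.037 ] [array([ 0.9, -0.8]), array([0.9, 0.9])]
probe_tip [0.6189 0.2716 0.0256] [array([ 0.1, -0.1]), array([0.1, 0.1])]
green [321.5 245.2] 10 [0.5191 0.1373 0.012 ]
green [254.71 207.57] 7 [0.5209 0.1412 0.012 ]
scene crop origin (340, 195) side (210, 110)
```

View pics/c.png

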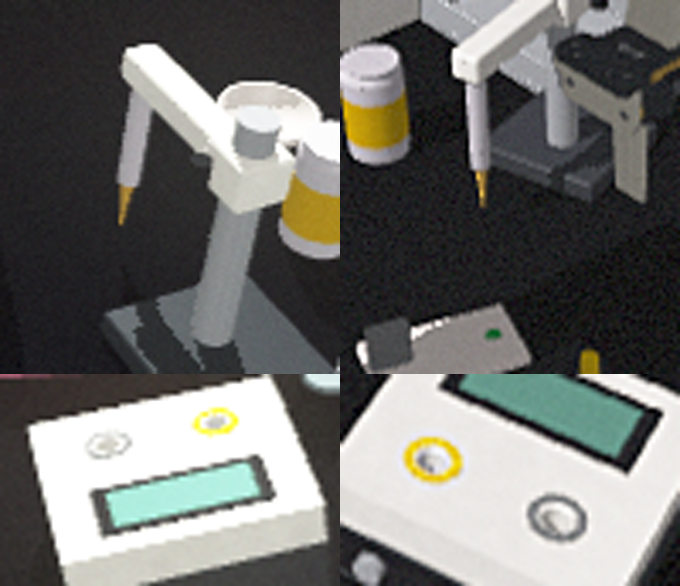

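The crop shows the white meter with its yellow ring at scene (172.6,226), side (357,290). The pink meter (145,190) and the brown one (120,310) are look-alikes, since the task specifies a white top. The needle tip is at scene (375.4,261), side (252.2,170.7); the network was a few pixels off.

Run:
```python
from h import *
a=shot("scene");b=shot("side")
for n,u,v in [("tip",(375.4,261),(252.2,170.7)),("spot",(321.5,245.2),(254.7,207.6)),("zero",(172.6,226.1),(356.9,290.2)),("erase",(147.3,231.3),(386,303.5)),("col",(402,294),(275,153))]:
    X=tri([(a,u),(b,v)]);print(n,X.round(4),(proj(a,X)-u).round(1),(proj(b,X)-v).round(1))
for n in["beaker","weight","oil_can","dish","sample_jar","amber_bottle"]:
    print(n,[ (onplane(p,d['xy'],0).round(3),round(d['score'],2)) for p in(a,b) for d in cams.pinpoint(p,n)[:1]])
```

```text
tip [0.6151 0.2696 0.0234] [-0.  0.] [-0. -0.]
spot [0.5196 0.1382 0.0135] [ 0.4 -0.3] [0.3 0.3]
zero [ 0.4744 -0.283   0.0744] [-0.1  0.1] [-0.2 -0.1]
erase [ 0.4937 -0.3498  0.0751] [-0.1  0. ] [-0.1 -0.1]
col [0.7378 0.3061 0.0134] [-0.4  0.4] [-0.3 -0.3]
beaker [(array([ 0.305, -0.216,  0.   ]), 0.98), (array([ 0.317, -0.21 ,  0.   ]), 0.95)]
weight [(array([0.358, 0.015, 0.   ]), 0.48), (array([0.357, 0.015, 0.   ]), 0.59)]
oil_can [(array([0.624, 0.437, 0.   ]), 0.6), (array([0.613, 0.438, 0.   ]), 0.95)]
dish [(array([0.484, 0.436, 0.   ]), 0.68), (array([0.483, 0.455, 0.   ]), 0.74)]
sample_jar [(array([ 0.686, -0.026,  0.   ]), 0.66), (array([ 0.692, -0.031,  0.   ]), 0.63)]
amber_bottle [(array([ 0.743, -0.207,  0.   ]), 0.77), (array([ 0.748, -0.209,  0.   ]), 0.65)]
```

Emit:
step_arm(deltas=[{"offset": [3.42, -3.25, 0]}, {"offset": [3.42, -3.25, 0]}, {"offset": [3.42, -3.25, 0]}, {"offset": [3.42, -3.25, 0]}, {"offset": [3.42, -3.25, 0]}, {"offset": [0, 0, 1.5], "roll": -0.17}, {"offset": [0, 0, 1.5], "roll": -0.17}, {"offset": [0, 0, 1.5], "roll": -0.17}, {"offset": [0, 0, 1.5], "roll": -0.17}, {"offset": [0, 0, 1.5], "roll": -0.17}, {"offset": [0, 0, 1.5], "roll": -0.17}, {"offset": [0, 0, 1.5], "roll": -0.17}], fingers=5)

```text
schema error: expected keys offset, roll
```

Run:
```python
from h import *
s=robot.read_state();print(s['t'],s['tool_pos'],s['orientation'],s['q'])
p=shot("wrist","w2.png")
print([(d['xy'],d['score'],onplane(p,d['xy'],.036)) for d in cams.pinpoint(p,"plate_grip")[:2]],[(d['xy'],onplane(p,d['xy'],.012)) for d in cams.pinpoint(p,"plate_spot")[:1]])
T=s['tool_pos'];print('tcp px',proj(p,T), proj(p,[T[0],T[1],.052]), proj(p,[.437,.171,.052]))
```

```text
3.35 [6.00013867e-01 1.81323581e-05 2.18662299e-01] [2.22142023e+00 2.22143434e+00 3.95809601e-05] [-8.54090482e-02  1.30374207e-01  1.48817879e+00  6.35887707e-06
  1.52300808e+00 -8.54157060e-02]
[([116.8, 29.9], 0.97, array([0.43468887, 0.16624861, 0.036     ])), ([223.8, 367.9], 0.22, array([ 0.52233026, -0.27171851,  0.036     ]))] []
tcp px [277.35515537 255.0207931 ] [276.82524389 189.83080309] [110.03508949  19.92852348]
```

View pics/w2.png

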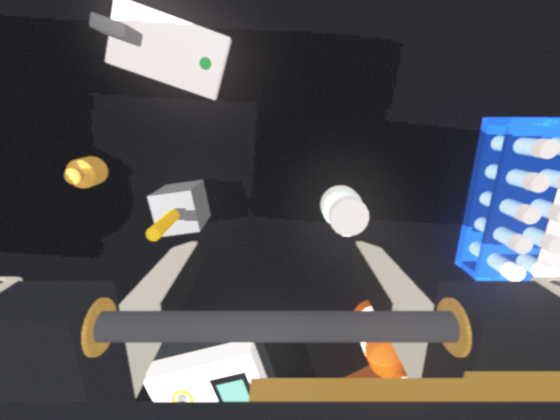

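The move was refused because every row needs a roll; the picture is unchanged. I'll resend it.

Emit:
step_arm(deltas=[{"offset": [3.42, -3.25, 0], "roll": 0}, {"offset": [3.42, -3.25, 0], "roll": 0}, {"offset": [3.42, -3.25, 0], "roll": 0}, {"offset": [3.42, -3.25, 0], "roll": 0}, {"offset": [3.42, -3.25, 0], "roll": 0}, {"offset": [0, 0, 1.5], "roll": -0.17}, {"offset": [0, 0, 1.5], "roll": -0.17}, {"offset": [0, 0, 1.5], "roll": -0.17}, {"offset": [0, 0, 1.5], "roll": -0.17}, {"offset": [0, 0, 1.5], "roll": -0.17}, {"offset": [0, 0, 1.5], "roll": -0.17}, {"offset": [0, 0, 1.5], "roll": -0.17}], fingers=5)

```text
t: 5.0
tool_pos: [0.4376, 0.1711, 0.1133]
orientation: [0.586, 3.086, 0.0]
force: [-0.2, 0.6, -0.4]
opening: 0.0501
```

Run:
```python
from h import *
s=robot.read_state();print(s['t'],s['tool_pos'],s['orientation'],s['q'])
p=shot("wrist","w3.png")
print([(d['xy'],d['score'],onplane(p,d['xy'],.036)) for d in cams.pinpoint(p,"plate_grip")[:2]],[(d['xy'],onplane(p,d['xy'],.012)) for d in cams.pinpoint(p,"plate_spot")[:1]])
T=s['tool_pos'];print('tcp px',proj(p,T), proj(p,[T[0],T[1],.052]), proj(p,[.437,.171,.052]))
```

```text
5.0 [0.43757514 0.17106958 0.11331394] [5.85843556e-01 3.08618605e+00 3.00790703e-04] [ 2.63450555e-01 -1.51483365e-01  1.96385448e+00  4.55128867e-05
  1.32887344e+00 -9.32165405e-01]
[([271.5, 212.1], 0.7, array([0.43307031, 0.16807652, 0.036     ]))] [([278.8, 288.8], array([0.51944572, 0.14113879, 0.012     ]))]
tcp px [276.89289975 256.10124018] [276.71510038 221.87437683] [276.37358568 221.28064608]
```

View pics/w3.png

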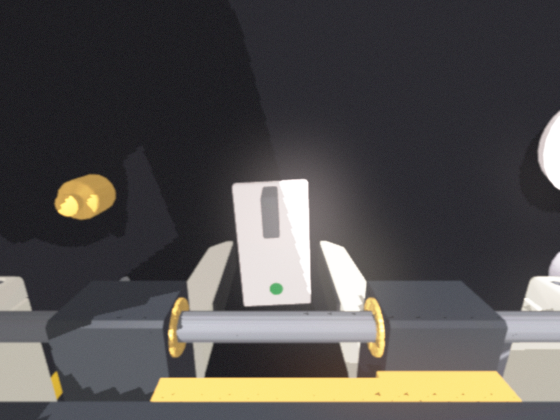

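Wrist view: fin around (270,213), spot (276,288), TCP line at column 277. That puts the fin about 5 mm to the left and a 3° yaw off, so I'll correct both, descend and pinch.

Emit:
step_arm(deltas=[{"offset": [0.2, -0.4, 0.5], "roll": -0.06}, {"offset": [0, 0, 2.5], "roll": 0}, {"offset": [0, 0, 2.5], "roll": 0}, {"offset": [0, 0, 2], "roll": 0}, {"offset": [0, 0, 1.9], "roll": 0}, {"offset": [0, 0, 0], "roll": 0}], fingers=5)

```text
t: 5.9
tool_pos: [0.4334, 0.1678, 0.0191]
orientation: [-0.507, -3.099, 0.001]
force: [-0.5, 0.1, -1.0]
opening: 0.0497
```

Emit:
step_arm(deltas=[{"offset": [0, 0, 0], "roll": 0}, {"offset": [0, 0, 0], "roll": 0}, {"offset": [0, 0, 0], "roll": 0}, {"offset": [0, 0, 0], "roll": 0}, {"offset": [0, 0, 0], "roll": 0}], fingers=0.5, grip_force=15)

```text
t: 6.52
tool_pos: [0.4344, 0.168, 0.02]
orientation: [0.502, 3.101, -0.0]
force: [-1.6, -2.5, 3.8]
opening: 0.0142
```

```bash
cat > spot.py <<'E'
from h import *
s=robot.read_state();print(s['t'],s['tool_pos'],s['orientation'],s['opening'],s['force'])
a=shot("scene","s_%.1f.png"%s['t']);b=shot("side","d_%.1f.png"%s['t']);w=shot("wrist")
for p in (a,b,w):
    for d in cams.pinpoint(p,"plate_spot")[:2]: print('spot',d['xy'],round(d['score'],2),onplane(p,d['xy'],.012).round(4))
    hsv=cv2.cvtColor(p['pixels'],cv2.COLOR_RGB2HSV);m=cv2.inRange(hsv,(45,90,40),(85,255,255))
    n,l,st,ce=cv2.connectedComponentsWithStats(m)
    for i in range(1,n):
        X=onplane(p,ce[i],.012)
        if st[i,4]>3 and .45<X[0]<.7 and .08<X[1]<.35: print('green',ce[i].round(1),st[i,4],X.round(4))
E
python3 spot.py
```

```text
6.525 [0.43439444 0.16797874 0.02003139] [ 5.01991641e-01  3.10080916e+00 -8.99995935e-05] 0.014200223038228632 [-1.5675808  -2.50928185  3.79818059]
spot [321.9, 245.8] 0.93 [0.5219 0.138  0.012 ]
green [321.8 245. ] 10 [0.5182 0.1384 0.012 ]
spot [254.1, 204.8] 0.8 [0.5271 0.1518 0.012 ]
green [254.7 207.6] 7 [0.5209 0.1412 0.012 ]
spot [275.0, 362.9] 0.81 [0.5186 0.1386 0.012 ]
green [275.  362.1] 196 [0.5179 0.1388 0.012 ]
```

Emit:
step_arm(deltas=[{"offset": [-0.5, 1.5, 0], "roll": 0}, {"offset": [-0.5, 1.5, 0], "roll": 0}, {"offset": [-0.5, 1.5, 0], "roll": 0}, {"offset": [-0.5, 1.5, 0], "roll": 0}, {"offset": [-0.5, 1.5, 0], "roll": 0}, {"offset": [-0.5, 1.5, 0], "roll": 0}, {"offset": [-0.5, 1.5, 0], "roll": 0}, {"offset": [-0.5, 1.5, 0], "roll": 0}, {"offset": [-0.5, 1.5, 0], "roll": 0}, {"offset": [-0.5, 1.5, 0], "roll": 0}, {"offset": [0, 0, 0], "roll": 0}])

```text
t: 8.2
tool_pos: [0.5298, 0.2959, 0.0199]
orientation: [0.501, 3.1, 0.003]
force: [0.6, 1.4, 0.8]
opening: 0.0143
```

```bash
cat >> spot.py <<'E'
def crop(p,c,w,h,s): 
    x,y=int(c[0]-w/2),int(c[1]-h/2);return cv2.resize(p['pixels'][y:y+h,x:x+w],None,fx=s,fy=s,interpolation=cv2.INTER_CUBIC)
cv2.imwrite('pics/k_%.1f.png'%s['t'],np.hstack([crop(a,(375,262),50,50,8),crop(b,(252,172),50,50,8)])[:,:,::-1])
cv2.imwrite('pics/wk_%.1f.png'%s['t'],w['pixels'][:,:,::-1]); print('pics k,wk %.1f'%s['t'])
E
python3 spot.py
```

```text
8.2 [0.52983315 0.2958652  0.01991028] [5.00784406e-01 3.10021193e+00 2.50767445e-03] 0.014276014077818583 [0.58568078 1.38132666 0.79985576]
spot [375.0, 263.2] 0.89 [0.611  0.2713 0.012 ]
green [374.  264.1] 11 [0.6144 0.2675 0.012 ]
spot [253.1, 171.3] 0.79 [0.6241 0.2772 0.012 ]
spot [374.2, 307.7] 0.23 [ 0.5076 -0.3146  0.012 ]
green [252.7 173.6] 7 [0.616 0.269 0.012]
spot [276.5, 363.3] 0.7 [0.6142 0.2669 0.012 ]
green [275.9 362.2] 200 [0.6131 0.2668 0.012 ]
pics k,wk 8.2
```

Run:
```python
import cv2,numpy as np
k=cv2.imread('pics/k_8.2.png');w=cv2.imread('pics/wk_8.2.png')
c=cv2.resize(w[270:420,200:360],(800,0) if 0 else (427,400),interpolation=cv2.INTER_CUBIC)
cv2.imwrite('pics/m1.png',np.hstack([cv2.resize(k,(700,350)) ]) ) 
cv2.imwrite('pics/m1.png',np.vstack([cv2.resize(k,(700,350)),cv2.resize(w[300:420,140:420],(583,250)) if 0 else np.pad(cv2.resize(w[300:420,140:420],(583,250)),((0,0),(0,117),(0,0)))]))
```

```text
(no output)
```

View pics/m1.png

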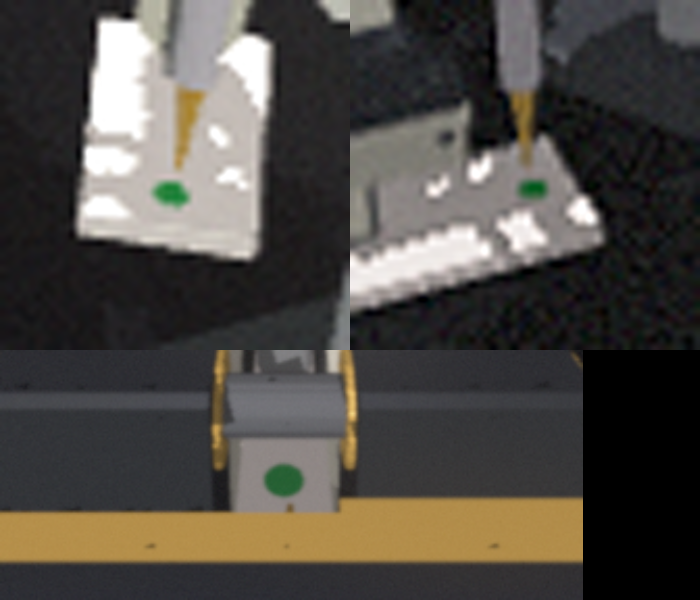

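Run:
```python
from h import *
a=shot("scene");b=shot("side")
T=tri([(a,(375.1,261.0)),(b,(251.8,170.1))]);print('tip',T)
S=tri([(a,(374,264.1)),(b,(252.7,173.6))]);print('spot',S)
T[2]=.024; G=T-[0,0,.012]
ex=np.array([.949*-1,.316]);ey=np.array([.316,.949])
for S2 in(S[:2],onplane(a,(374,264.1),.012)[:2],onplane(b,(252.7,173.6),.012)[:2]):
    d=T[:2]-S2;print(d,d@ex,d@ey)
ta=onplane(a,(375.1,261.0),.024)[:2]-onplane(a,(374,264.1),.012)[:2];tb=onplane(b,(251.8,170.1),.024)[:2]-onplane(b,(252.7,173.6),.012)[:2];print(ta,tb)
```

```text
tip [0.61487761 0.26974624 0.0245078 ]
spot [0.61509726 0.2674639  0.01288643]
[-0.00021965  0.00228234] 0.0009296632291530475 0.0020965283039832607
[0.00042402 0.00227258] 0.00031574244200231023 0.002290669017180734
[-0.00098569  0.00085444] 0.0012054192058030917 0.0004993874201607261
[0.00103041 0.00123565] [-0.00030915  0.0030712 ]
```

Emit:
step_arm(deltas=[{"offset": [0.03, 0.2, 0], "roll": 0}, {"offset": [0, 0, 0], "roll": 0}, {"offset": [0, 0, 0], "roll": 0}])

```text
t: 8.98
tool_pos: [0.5289, 0.2951, 0.0199]
orientation: [-0.502, -3.1, 0.004]
force: [-2.2, -5.0, 8.2]
opening: 0.0138
```

Emit:
step_arm(deltas=[{"offset": [0, 0, 0], "roll": 0}, {"offset": [0, 0, 0], "roll": 0}, {"offset": [0, 0, 0], "roll": 0}, {"offset": [0, 0, -0.5], "roll": 0}], fingers=4.5)

```text
t: 9.48
tool_pos: [0.5286, 0.2964, 0.0241]
orientation: [-0.501, -3.1, 0.001]
force: [-0.3, 0.0, -0.4]
opening: 0.0447
```

```bash
python3 spot.py
python3 - <<'E'
import cv2,glob,os
f=max(glob.glob('pics/k_*'),key=os.path.getmtime);w=f.replace('k_','wk_')
import numpy as np
k=cv2.imread(f);w=cv2.imread(w)
cv2.imwrite('pics/m2.png',np.vstack([cv2.resize(k,(700,350)),np.pad(cv2.resize(w[300:420,140:420],(583,250)),((0,0),(0,117),(0,0)))]))
E
```

```text
9.475 [0.52862709 0.29638841 0.0240897 ] [-5.01490206e-01 -3.10007376e+00  1.29770568e-03] 0.044673289915300486 [-0.28476983  0.02149514 -0.36054357]
spot [370.2, 265.0] 0.64 [0.6172 0.256  0.012 ]
green [373.4 264.1] 11 [0.6143 0.2657 0.012 ]
spot [249.6, 172.4] 0.72 [0.6125 0.2801 0.012 ]
green [252.5 173.7] 6 [0.6152 0.269  0.012 ]
spot [275.6, 357.6] 0.93 [0.6145 0.2678 0.012 ]
green [272.7 356. ] 188 [0.6125 0.2662 0.012 ]
pics k,wk 9.5
```

View pics/m2.png

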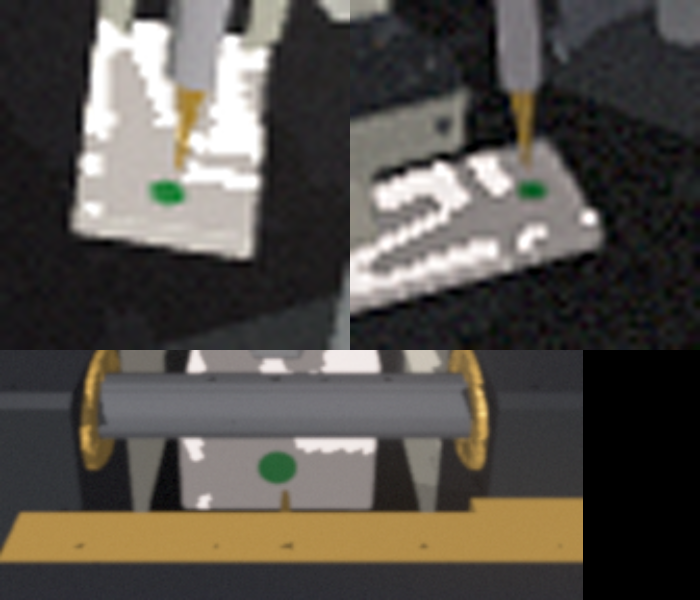

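The plate sits about 3 mm short in y (tip to the right of the spot in the wrist view, 286 against 277). I'll regrip and correct.

Emit:
step_arm(deltas=[{"offset": [0, 0, 0.2], "roll": 0}, {"offset": [0, 0, 0], "roll": 0}, {"offset": [0, 0, 0], "roll": 0}, {"offset": [0, 0, 0], "roll": 0}, {"offset": [0, 0, 0], "roll": 0}, {"offset": [0, 0, 0], "roll": 0}], fingers=0.5)

```text
t: 10.52
tool_pos: [0.5292, 0.2965, 0.0225]
orientation: [-0.502, -3.101, 0.0]
force: [0.2, -0.3, -0.7]
opening: 0.0141
```

```bash
cat > chk.py <<'E'
from h import *
s=robot.read_state();print(round(s['t'],2),s['tool_pos'].round(4),s['opening'].__round__(4),s['force'].round(1))
a=shot("scene");b=shot("side");w=shot("wrist");o=[]
T=np.array([.6149,.2697,.012])
for p in (a,b,w):
    hsv=cv2.cvtColor(p['pixels'],cv2.COLOR_RGB2HSV);m=cv2.inRange(hsv,(45,90,40),(85,255,255)).astype(float)
    g=np.clip(p['pixels'][:,:,1].astype(float)-p['pixels'][:,:,[0,2]].max(2)-15,0,None)
    t=proj(p,T);yy,xx=np.mgrid[:420,:560];g[np.hypot(xx-t[0],yy-t[1])>(9 if p is not w else 40)]=0
    c=np.array([(g*xx).sum(),(g*yy).sum()])/g.sum();o.append((p,c));X=onplane(p,c,.012)
    print(c.round(2),'target',t.round(2),'need',(T-X)[:2].round(4))
S=tri(o[:2]);d=(T-S)[:2];print('tri need',d.round(4),'tool x,y',(d@[-.949,.316]).round(4),(d@[.316,.949]).round(4))
E
python3 chk.py
```

```text
10.53 [0.5292 0.2965 0.0225] 0.0141 [ 0.2 -0.3 -0.7]
[373.97 264.06] target [374.83 264.16] need [0.0006 0.0023]
[252.59 173.5 ] target [252.29 173.61] need [-0.001   0.0002]
[275.21 359.65] target [278.93 360.85] need [0.0019 0.0022]
tri need [-0.      0.0021] tool x,y 0.0007 0.002
```

Emit:
step_arm(deltas=[{"offset": [0, 0.25, 0], "roll": 0}, {"offset": [0, 0, 0], "roll": 0}, {"offset": [0, 0, 0], "roll": 0}, {"offset": [0, 0, 0], "roll": 0}])

```text
t: 11.18
tool_pos: [0.53, 0.2991, 0.0226]
orientation: [0.502, 3.101, 0.0]
force: [-0.4, 0.4, -1.4]
opening: 0.0139
```

```bash
python3 chk.py
```

```text
11.18 [0.53   0.2991 0.0226] 0.0139 [-0.4  0.4 -1.4]
[374.97 264.24] target [374.83 264.16] need [-0.0004 -0.0003]
[252.05 172.97] target [252.29 173.61] need [-0.0015 -0.0031]
[275.32 359.6 ] target [275.34 360.82] need [ 0.0011 -0.0003]
tri need [-0.0005 -0.0008] tool x,y 0.0002 -0.001
```

Now it is centred to within about 1 mm. Releasing and rechecking.

Emit:
step_arm(deltas=[{"offset": [0, 0, 0], "roll": 0}, {"offset": [0, 0, 0], "roll": 0}, {"offset": [0, 0, 0], "roll": 0}, {"offset": [0, 0, 0], "roll": 0}], fingers=4.5)

```text
t: 11.82
tool_pos: [0.5301, 0.299, 0.0227]
orientation: [0.502, 3.101, 0.0]
force: [0.6, 0.4, -0.2]
opening: 0.0442
```

```bash
python3 chk.py;  python3 spot.py >/dev/null
python3 - <<'E'
import cv2,glob,os
f=max(glob.glob('pics/k_*'),key=os.path.getmtime);w=f.replace('k_','wk_')
import numpy as np
k=cv2.imread(f);w=cv2.imread(w)
cv2.imwrite('pics/m3.png',np.vstack([cv2.resize(k,(700,350)),np.pad(cv2.resize(w[300:420,140:420],(583,250)),((0,0),(0,117),(0,0)))]))
E
```

```text
11.82 [0.5301 0.299  0.0227] 0.0442 [ 0.6  0.4 -0.2]
[374.96 264.25] target [374.83 264.16] need [-0.0004 -0.0003]
[252.07 172.94] target [252.29 173.61] need [-0.0016 -0.0031]
[275.35 359.48] target [275.39 360.64] need [ 0.001  -0.0003]
tri need [-0.0006 -0.0008] tool x,y 0.0003 -0.0009
```

View pics/m3.png

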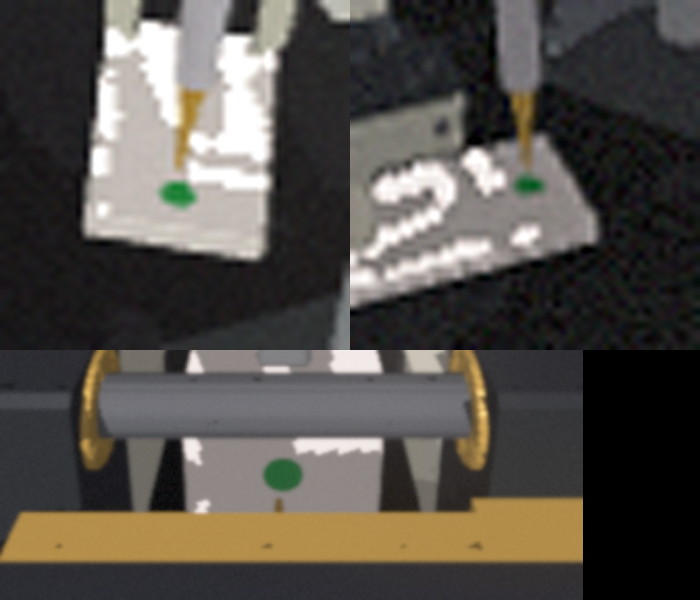

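The spot now sits under the tip in both fixed views: the tip at scene column 179 matches spot 178, and in the side view 527 matches 529. Retreating and going to the stylus.

Emit:
step_arm(deltas=[{"offset": [0, 0, -2], "roll": 0}, {"offset": [0, 0, -2], "roll": 0}, {"offset": [0, 0, -2], "roll": 0}, {"offset": [3, 0, -3], "roll": 0}, {"offset": [3, 0, -3], "roll": 0}, {"offset": [0, -1.5, -3], "roll": 0}, {"offset": [-2, -4, 0], "roll": 0}, {"offset": [-2, -4, 0], "roll": 0}, {"offset": [-2, -4, 0], "roll": 0}, {"offset": [-2, -4, 0], "roll": 0}, {"offset": [-2, -4, 0], "roll": 0}, {"offset": [-2, -4, 0], "roll": 0}])

```text
t: 13.78
tool_pos: [0.5071, 0.0366, 0.1745]
orientation: [0.501, 3.099, 0.001]
force: [0.7, 0.3, -0.9]
opening: 0.0448
```

Emit:
step_arm(deltas=[{"offset": [0, -3.5, 0], "roll": 0}, {"offset": [0, -3.1, 0], "roll": 0}, {"offset": [0, 0, 0], "roll": 0}])

```text
t: 14.15
tool_pos: [0.4858, -0.0262, 0.1742]
orientation: [0.506, 3.099, -0.0]
force: [-0.1, -0.6, 0.0]
opening: 0.0452
```

```bash
cat > st.py <<'E'
from h import *
s=robot.read_state();print(round(s['t'],2),s['tool_pos'].round(4),s['orientation'].round(3))
a=shot("scene");b=shot("side");w=shot("wrist","st_w.png")
for k,z in (("stylus_grip",.098),("stylus_stand",0)):
    o=[]
    for p in(a,b,w):
        for d in cams.pinpoint(p,k)[:2]: print(k,d['xy'],round(d['score'],2),onplane(p,d['xy'],z).round(4))
T=s['tool_pos'];print(proj(w,[T[0],T[1],.122]),proj(w,[T[0],T[1],.06]))
E
python3 st.py
```

```text
14.15 [ 0.4858 -0.0262  0.1742] [ 0.506  3.099 -0.   ]
stylus_grip [261.9, 219.9] 0.59 [ 0.4986 -0.0334  0.098 ]
stylus_grip [164.1, 255.6] 0.38 [ 0.6311 -0.289   0.098 ]
stylus_grip [281.3, 217.0] 0.69 [ 0.4907 -0.01    0.098 ]
stylus_grip [250.3, 169.3] 0.54 [0.5567 0.1989 0.098 ]
stylus_grip [271.5, 211.4] 0.59 [ 0.481  -0.0272  0.098 ]
stylus_stand [266.5, 242.7] 0.92 [ 0.4783 -0.019   0.    ]
stylus_stand [283.2, 251.4] 0.63 [ 0.4758 -0.0329  0.    ]
stylus_stand [274.2, 186.8] 0.65 [ 0.4831 -0.0261  0.    ]
[274.30925145 226.1284733 ] [274.65385419 203.5092286 ]
```

View pics/st_w.png

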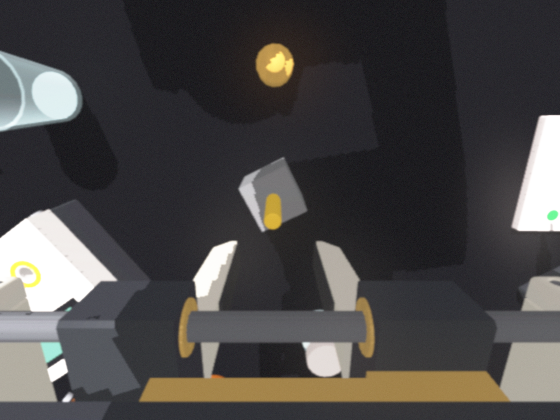

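The wrist view shows the stylus top at (273,221) and the TCP line at (274,226), so about +3.5 mm in tool x. Descending and gripping.

Emit:
step_arm(deltas=[{"offset": [0.35, -0.1, 1.5], "roll": 0}, {"offset": [0, 0, 2], "roll": 0}, {"offset": [0, 0, 2], "roll": 0}, {"offset": [0, 0, 2], "roll": 0}, {"offset": [0, 0, 2], "roll": 0}, {"offset": [0, 0, 0], "roll": 0}])

```text
t: 15.35
tool_pos: [0.4798, -0.024, 0.0749]
orientation: [-0.501, -3.096, 0.0]
force: [0.1, 0.3, 0.2]
opening: 0.0453
```

Emit:
step_arm(deltas=[{"offset": [0, 0, 0], "roll": 0}, {"offset": [0, 0, 0], "roll": 0}, {"offset": [0, 0, 0], "roll": 0}, {"offset": [0, 0, 0], "roll": 0}, {"offset": [0, 0, 0], "roll": 0}, {"offset": [0, 0, 0], "roll": 0}], fingers=0.5, grip_force=40)

```text
t: 16.1
tool_pos: [0.4825, -0.0246, 0.0782]
orientation: [0.502, 3.1, -0.0]
force: [-0.2, -2.1, 5.8]
opening: 0.0133
```

Emit:
step_arm(deltas=[{"offset": [0, 0, -1.5], "roll": 0}, {"offset": [0, 0, -2.5], "roll": 0}, {"offset": [0, 0, -3], "roll": 0}, {"offset": [0, 0, -3], "roll": 0}, {"offset": [-1.06, -3.54, 0], "roll": 0}, {"offset": [-1.06, -3.54, 0], "roll": 0}, {"offset": [-1.06, -3.54, 0], "roll": 0}, {"offset": [-1.06, -3.54, 0], "roll": 0}, {"offset": [-1.06, -3.54, 0], "roll": 0}, {"offset": [-1.06, -3.54, 0], "roll": 0}, {"offset": [-1.06, -3.54, 0], "roll": 0}, {"offset": [0, 0, 0], "roll": 0}])

```text
t: 17.6
tool_pos: [0.474, -0.2847, 0.1781]
orientation: [-0.506, -3.101, -0.0]
force: [0.5, 0.1, -0.9]
opening: 0.0133
```

```bash
cat > ho.py <<'E'
from h import *
s=robot.read_state();print(round(s['t'],2),s['tool_pos'].round(4),s['orientation'].round(3),round(s['opening'],4),s['force'].round(1),s['q'].round(2))
a=shot("scene");b=shot("side");w=shot("wrist","ho_w.png")
for p in(a,b,w):
    for k in("stylus_tip","zero_hole","stylus_grip"):
        for d in cams.pinpoint(p,k)[:1]: print(k,d['xy'],round(d['score'],2))
T=s['tool_pos'];t=np.array([T[0],T[1],T[2]-.071])
print('exp tip',t,[proj(p,t).round(1) for p in(a,b,w)],'hole',[proj(p,[.4744,-.283,.075]).round(1) for p in(a,b,w)])
def crop(p,c,w,h,s): 
    x,y=int(c[0]-w/2),int(c[1]-h/2);return cv2.resize(p['pixels'][y:y+h,x:x+w],None,fx=s,fy=s,interpolation=cv2.INTER_CUBIC)
ca,cb=proj(a,t+[0,0,.01]),proj(b,t+[0,0,.01]);print('crop origins',(ca-[32,37]).astype(int),(cb-[32,37]).astype(int))
cv2.imwrite('pics/ho.png',np.hstack([crop(a,ca,64,74,6),crop(b,cb,64,74,6)])[:,:,::-1])
E
python3 ho.py
```

```text
17.6 [ 0.474  -0.2847  0.1781] [-0.506 -3.101 -0.   ] 0.0133 [ 0.5  0.1 -0.9] [-0.63  0.03  1.67  0.    1.44 -1.88]
stylus_tip [172.0, 216.8] 0.62
zero_hole [157.2, 176.0] 0.87
stylus_grip [203.3, 212.3] 0.48
stylus_tip [357.8, 280.1] 0.48
zero_hole [359.0, 291.9] 0.82
stylus_grip [361.6, 248.2] 0.42
stylus_tip [276.4, 220.6] 0.73
zero_hole [275.1, 204.8] 0.67
stylus_grip [272.7, 268.4] 0.84
exp tip [ 0.47396712 -0.28474885  0.10712445] [array([170.5, 216.6]), array([358.6, 281.2]), array([273.9, 218.6])] hole [array([172.4, 226. ]), array([356.8, 289.9]), array([276. , 207.2])]
crop origins [138 176] [327 241]
```

View pics/ho.png

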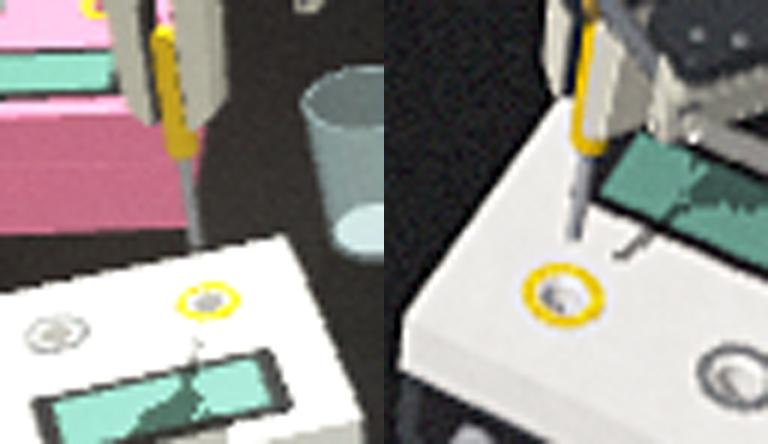

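The tip is at scene (170.7,217.7), side (358.8,281), which matches the kinematics. The hole is at scene (172.7,226), side (356.8,290). It needs about 1.7 mm in +y.

Emit:
step_arm(deltas=[{"offset": [0.05, 0.16, 0.5], "roll": 0}, {"offset": [0, 0, 1], "roll": 0}, {"offset": [0, 0, 1], "roll": 0}, {"offset": [0, 0, 0], "roll": 0}])

```text
t: 18.7
tool_pos: [0.4735, -0.2807, 0.1509]
orientation: [-0.501, -3.099, -0.002]
force: [0.2, 0.4, -0.6]
opening: 0.013
```

```bash
python3 ho.py
```

```text
18.7 [ 0.4735 -0.2807  0.1509] [-5.010e-01 -3.099e+00 -2.000e-03] 0.013 [ 0.2  0.4 -0.6] [-0.63  0.04  1.71  0.    1.4  -1.88]
stylus_tip [174.0, 221.5] 0.51
zero_hole [154.5, 175.3] 0.72
stylus_grip [168.2, 197.4] 0.62
stylus_tip [354.5, 287.2] 0.5
zero_hole [358.8, 294.3] 0.76
stylus_grip [360.7, 258.1] 0.61
stylus_tip [272.9, 218.6] 0.77
zero_hole [273.1, 217.4] 0.92
stylus_grip [277.7, 272.7] 0.79
exp tip [ 0.47354884 -0.28067911  0.07986928] [array([173.1, 224.4]), array([355.9, 288.1]), array([276.9, 216.5])] hole [array([172.4, 226. ]), array([356.8, 289.9]), array([274.7, 216.4])]
crop origins [140 184] [324 248]
```

View pics/ho.png

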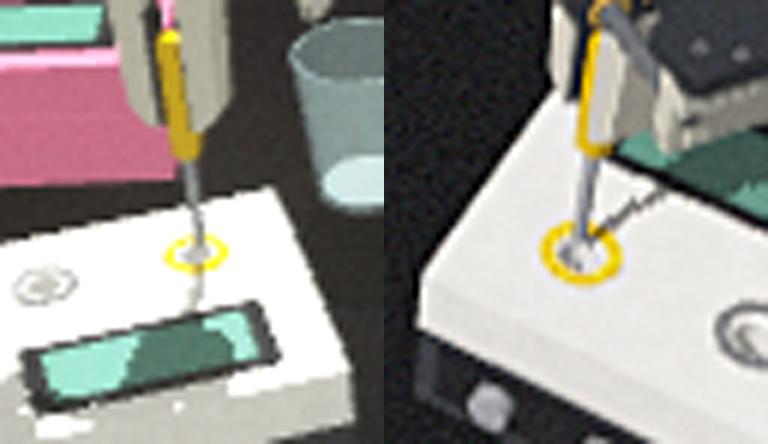

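The tip is centred over the yellow ring in both views (scene 197 against 197, side 580 against 581). Inserting.

Emit:
step_arm(deltas=[{"offset": [0, 0, 0.8], "roll": 0}, {"offset": [0, 0, 0.8], "roll": 0}, {"offset": [0, 0, 0.6], "roll": 0}, {"offset": [0, 0, 0], "roll": 0}, {"offset": [0, 0, 0], "roll": 0}])

```text
t: 19.92
tool_pos: [0.4745, -0.2813, 0.1307]
orientation: [0.502, 3.101, -0.0]
force: [-0.7, 0.6, 1.4]
opening: 0.0135
```

Emit:
step_arm(deltas=[{"offset": [0, 0, 0.3], "roll": 0}, {"offset": [0, 0, 0.3], "roll": 0}, {"offset": [0, 0, 0], "roll": 0}, {"offset": [0, 0, 0], "roll": 0}])

```text
t: 20.42
tool_pos: [0.4745, -0.2813, 0.1247]
orientation: [0.502, 3.101, 0.0]
force: [0.0, 0.1, -1.0]
opening: 0.0135
```

Emit:
step_arm(deltas=[{"offset": [0, 0, 0.2], "roll": 0}, {"offset": [0, 0, 0.2], "roll": 0}, {"offset": [0, 0, 0], "roll": 0}, {"offset": [0, 0, 0], "roll": 0}])

```text
t: 20.92
tool_pos: [0.4746, -0.2814, 0.1209]
orientation: [0.502, 3.101, -0.0]
force: [-0.1, -1.0, 2.2]
opening: 0.0137
```

Emit:
step_arm(deltas=[{"offset": [0, 0, 0.2], "roll": 0}, {"offset": [0, 0, 0], "roll": 0}, {"offset": [0, 0, 0], "roll": 0}])

```text
t: 21.3
tool_pos: [0.4746, -0.2814, 0.1188]
orientation: [0.502, 3.101, -0.0]
force: [0.4, -1.1, 2.7]
opening: 0.0132
```

Emit:
step_arm(deltas=[{"offset": [0, 0, 0.1], "roll": 0}, {"offset": [0, 0, 0], "roll": 0}, {"offset": [0, 0, 0], "roll": 0}])

```text
t: 21.68
tool_pos: [0.4747, -0.2814, 0.1181]
orientation: [0.502, 3.101, -0.0]
force: [-0.3, 0.5, 6.4]
opening: 0.0135
```

Emit:
step_arm(deltas=[{"offset": [0, 0, 0.1], "roll": 0}, {"offset": [0, 0, 0], "roll": 0}, {"offset": [0, 0, 0], "roll": 0}])

```text
t: 22.05
tool_pos: [0.4749, -0.2816, 0.1179]
orientation: [0.502, 3.1, -0.001]
force: [-0.8, 1.2, 10.1]
opening: 0.0135
```

Run:
```python
from h import *
F=[]
for i in range(8):
    shot("side"); s=robot.read_state();F.append(np.r_[s['force'],s['tool_pos']*1e3])
print(np.mean(F,0).round(2),np.std(F,0).round(2))
```

```text
[  -1.37    1.14   10.35  474.9  -281.57  117.86] [0.43 0.42 0.48 0.02 0.01 0.02]
```

```bash
python3 ho.py | head -1
python3 - <<'E'
from h import *
a=shot("scene");b=shot("side")
def crop(p,c,w,h,s): 
    x,y=int(c[0]-w/2),int(c[1]-h/2);return cv2.resize(p['pixels'][y:y+h,x:x+w],None,fx=s,fy=s,interpolation=cv2.INTER_CUBIC)
cv2.imwrite('pics/fin.png',np.vstack([np.hstack([crop(q,c,80,60,5) for q,c in r]) for r in ([(a,(172,215)),(b,(357,280))],[(a,(375,262)),(b,(252,172))])])[:,:,::-1])
E
python3 chk.py
```

```text
22.45 [ 0.4749 -0.2816  0.1179] [ 5.01e-01  3.10e+00 -1.00e-03] 0.0135 [-1.5  1.2 11. ] [-0.63  0.07  1.74  0.    1.33 -1.88]
23.15 [ 0.4749 -0.2816  0.1179] 0.0134 [-1.7  1.3 10.2]
[374.96 264.16] target [374.83 264.16] need [-0.0001 -0.0004]
[252.04 172.96] target [252.29 173.61] need [-0.0015 -0.0031]
[nan nan] target [901.15 162.12] need [nan nan]
tri need [-0.0005 -0.0008] tool x,y 0.0002 -0.0009chk.py:9: RuntimeWarning: invalid value encountered in divide
  c=np.array([(g*xx).sum(),(g*yy).sum()])/g.sum();o.append((p,c));X=onplane(p,c,.012)
```

View pics/fin.png

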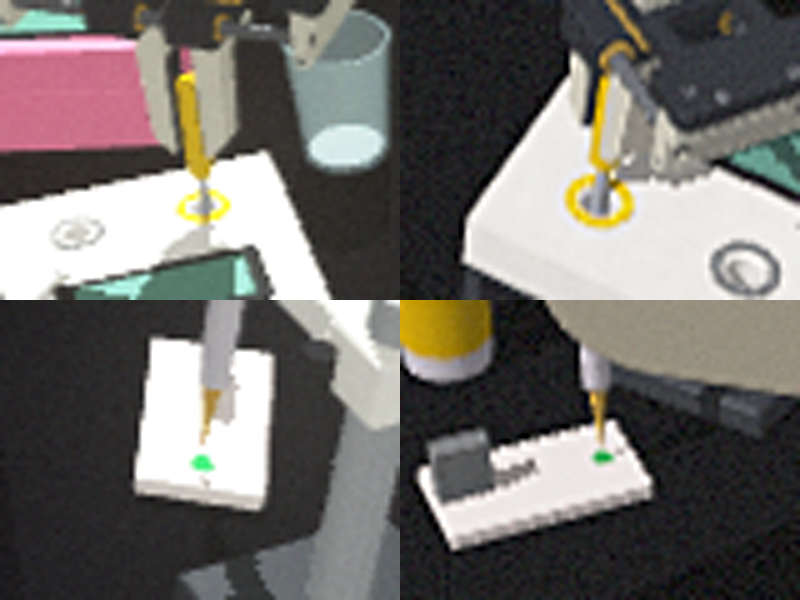

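The shaft is in the yellow-ringed hole of the white meter, and the spot is still under the tip in both views. Handing in.

```bash
python3 -c "
from plant import robot
robot.close_job();s=robot.read_state();print(s['t'],s['force'])"
```

```text
the job is handed in; nothing more can be done
the job is handed in; nothing more can be done
```

I finished the job and handed it in at about 23 s of the 58 s allowed. The interface gives no verdict.

- **Plate:** I slid it by its grip until the green spot was under the needle tip and released it. My first release left it about 3 mm short, so I regripped and corrected it. The final check from the scene and side cameras together puts the spot about 1 mm from centre. The side camera alone said about 3 mm, but it sees the spot as only about 7 pixels, so I trusted the combined figure.
- **Stylus and button:** I took the stylus from its stand and put it through the yellow-ringed hole of the white meter, not the brown or pink look-alikes. I pressed until the tool stopped moving at a steady push of about 10 N, against the 4 N needed to bottom the button. The button's position cannot be read directly, so "fully down" rests on that force and the hard stop. The stylus was still gripped at the end, with the jaws at about 13.5 mm.
- **Other things:** The blue button was not approached. I saw no contact with the probe stand or glassware, but did not re-measure the bystanders at the end.

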